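Put the bench kit back on its marked places

ROBOT

A 7-joint arm with a two-finger parallel gripper is mounted at the origin on a cart in front of the work surface, level with it; the furniture and walls round the work are solid. World frame = base frame: x ahead of the robot, y to its left, z up, the work surface at z = 0. Lengths are in mm, angles in rad, forces in N, time in s.
With the tool pointing down it reaches from about 400 to 925 mm from the base axis. Payload 4.1 kg.
Tool frame: the origin (TCP) lies at the very end of the fingers, on their centre line; the grasp point (between the pads) lies arm.tcp_to_grasp behind it (arm.tcp_to_grasp is the distance from the TCP to the grasp point, in mm); z points along the fingers, y is the direction in which the jaws open and shut (so a half turn about z gives the same grasp; the last joint's range is limited). The gripper opens to 85 mm and grips with 20 to 120 N. Pads are 22 mm wide; open, the fingers measure 114 mm over their backs; the gripper's body (76 mm by 85 mm) begins 54 mm behind the grasp point. The pads swing forward as they close: fully open they stand 13 mm farther back than shut.
Start: joints at [-1.414, 0.398, 0.045, 1.537, -0.019, 1.207, -0.051], TCP at [164.439, 628.891, 231.347] pointing down, gripper open.
Joint ranges: [-2.82, 2.82], [-0.49, 2.23], [-1.37, 1.46], [0, 2.46], [-1.36, 4.5], [0.23, 2], [-2.94, 2.94]. Speed limits (rad/s): [2.57, 2.57, 3.14, 3.14, 3.14, 3.14, 3.14].

INTERFACE

Orientations are given as a rotation vector (axis times angle).
In Python, from cell import arm gives the robot as it stands.
- The arm moves only by the shell command python3 -m creep 'ROWS' [FORCE]. ROWS is JSON, a list of rows, each an object of numbers: "dx", "dy", "dz": the shift along the tool's x, y, z in mm; "ax", "ay", "az": the turn, a rotation vector about the tool's x, y, z in degrees; "claw": the opening, from 0 (shut) to 1 (fully open). In form: [{"dx": .., "dy": .., "dz": .., "ax": .., "ay": .., "az": .., "claw": ..}, ...]. A call has 1 to 8 rows; each row is the pose to reach, as a shift and turn from the pose measured when the call began, along the tool's axes at that moment; what a row does not reach only later rows make up. A row lasts 1/8 s, in which the tool goes at most 62.5 mm and 10.7 degrees, less where a joint would pass 70% of its speed; a pose out of reach is approached as far as the arm can. A call with a gripper value outside its range is refused whole. The fingers move at their own pace and stop on an object; FORCE is the grip in N (left out, the last holds). Time passes only in rows, so rows that repeat a pose let the fingers close. It gives the time, the measured TCP pose, the force and the opening at its end, in the units of the state.
- arm.get_state(): the state, without advancing time (a new reading comes with each control period).
- arm.capture(name): name is "scene" or "top" or "wrist"; returns the picture (384x512x3 uint8, blue, green, red); there is no depth.
- arm.camera_info(name): a dict with "mtx" (3x3 intrinsics, pixels), "T" (4x4, takes a point from camera to world coordinates). Camera axes: x right, y down, z forward; pixel columns grow to the right and rows downward; lengths in mm; the calibration is good to about 2 mm. A picture is of the moment at which its call begins: read the wrist's pose just before it. camera_info takes no time and is no camera call; for the wrist camera it gives the pose at the moment of the call.
- arm.sign_off(): hands the job in, once; it reports no verdict.
The state is a dict: "t": time; "qpos": joint angles; "qd": joint speeds; "tau": joint torques, N m; "eef_pos": TCP position; "ee_rot": TCP orientation; "contact_force": force on the tool from outside, world axes, zero at the start; "ft_torque": the same for the moment, N m; "grip_width": finger opening in mm.
Only numpy, scipy, OpenCV 4.12 (cv2) and the standard library are available. Lean on these libraries where they do the work, as an engineer would, in place of code of your own. Each camera call takes 0.05 s, during which the arm holds its last target.

TASK

Tidy the bench kit back to its marked places: stand the blue-capped bottle in the blue saucer and the orange-capped bottle in the orange saucer, lay the timer face up in the middle of the pad with the square outline and square with it, and lay the ball valve, lever up, in the middle of the pad with the long narrow outline and along it. Keep the bottles upright throughout, and leave the yellow tape roll and the steel jar where they are.

Things in the scene. Friction and masses are not known exactly. Their poses are not given: they have to be found in the camera images.
- blue_bottle: Clear glass reagent bottle, pale contents, with a blue screw cap, standing loose near the front of the worktop (the fixed group of similar bottles at the back edge by the wall is not part of the job). Body 58 mm in diameter and straight from the foot to 85 mm up, cap 44 mm in diameter, 109 mm high in all, about 0.22 kg. Origin at the centre of its underside, z up along its axis.
- orange_bottle: The same kind of bottle with an orange screw cap, standing loose near the front of the worktop (not the fixed one at the back edge by the wall): body 58 mm in diameter to 85 mm up, cap 44 mm, 109 mm high, about 0.22 kg. Origin at the centre of its underside, z up along its axis.
- timer: White electronic timer with a grey display and three keys on top, lying face up. 62 mm along its own x, 68 mm along its y, 18 mm high (straight sides to 16 mm), about 0.06 kg. Origin at the centre of its underside, z up.
- valve: Small metal ball valve with a blue lever, lying with the lever on top. The body is 69 mm long along its own y, 20 mm wide along its x and 23 mm high; the lever (fixed here, 10 to 16 mm wide) lies above the body along -y and reaches up to 33 mm. About 0.14 kg. Origin below the middle of the body, at the level of its underside, z up.
- blue_saucer: Blue round plastic saucer with a dark inner floor, fixed to the worktop; place of the blue-capped bottle. 96 mm in diameter outside, inner floor 80 mm wide and 4 mm above the worktop, rim 12 mm high. Origin at its centre at worktop level.
- orange_saucer: Orange round plastic saucer with a dark inner floor, fixed to the worktop; place of the orange-capped bottle. Sizes and origin as the blue saucer.
- square_pad: Dark square rubber pad, 108 x 108 x 3 mm, fixed to the worktop, with a white printed square outline 84 mm wide; place of the timer. Origin at its centre at worktop level (its top is 3 mm higher); x and y run parallel to its sides. The timer may lie any of the four ways that are square with the outline.
- long_pad: Dark oblong rubber pad, 60 mm along its own x, 112 mm along its y, 3 mm thick, fixed to the worktop, with a white printed oblong outline 38 x 86 mm; place of the valve, whose length (its y) lies along the pad's y, either way round. Origin at its centre at worktop level.
- tape_roll: Yellow roll of tape lying flat in the midst of the work, 62 mm in diameter, 25 mm high, loose; to be left where it is. Origin at the centre of its underside.
- steel_jar: Round steel jar with a knobbed lid, 75 mm in diameter, 96 mm high, loose, at the left of the work; to be left where it is. Origin at about the centre of its underside.
There are look-alikes about, which are no part of the job. Leave any purple look-alike of the orange_bottle alone.

How it is judged (in metres and radians):
At the end, for the whole second after the job is handed in: Bottles in the saucer of their cap's colour, timer face up on the square pad, valve lever up on the long pad: within 12 mm of centre, level within 0.1 rad, timer (any quarter turn) and valve (either way) within 0.22 rad of the outline, at rest; tape roll and jar moved under 30 mm (horizontal distance between blue_bottle and blue_saucer below 0.012 m and z of blue_bottle in the frame of blue_saucer between 0.001 and 0.008 m and angle between each of blue_bottle, orange_bottle, timer, valve's own z axis and vertical below 0.1 rad and linear speed of each of blue_bottle, orange_bottle, timer, valve below 0.02 m/s and angular speed of each of blue_bottle, orange_bottle, timer, valve below 0.15 rad/s and horizontal distance between orange_bottle and orange_saucer below 0.012 m and z of orange_bottle in the frame of orange_saucer between 0.001 and 0.008 m and horizontal distance between timer and square_pad below 0.012 m and z of timer in the frame of square_pad between 0 and 0.007 m and (angle between the x axis of timer and the x axis of square_pad, either way round below 0.22 rad or angle between the x axis of timer and the y axis of square_pad, either way round below 0.22 rad) and horizontal distance between valve and long_pad below 0.012 m and z of valve in the frame of long_pad between 0 and 0.007 m and angle between the y axis of valve and the y axis of long_pad, either way round below 0.22 rad and distance of each of tape_roll, steel_jar from where it was at the start of the episode below 0.03 m); the robot touches nothing.
It fails at once if the blue-capped bottle is tipped (angle between blue_bottle's own z axis and vertical above 0.6 rad).
It fails at once if the orange-capped bottle is tipped (angle between orange_bottle's own z axis and vertical above 0.6 rad).
It fails at once if the tape roll is shifted more than 30 mm (distance of tape_roll from where it was at the start of the episode above 0.03 m).
It fails at once if the steel jar is shifted more than 30 mm (distance of steel_jar from where it was at the start of the episode above 0.03 m).
It also fails if it takes over 112 s, if anything falls off the work surface, if the arm or the gripper's body presses on something with over 40 N, if the wrist force passes 120 N, or if a joint passes its speed limit or range.

## Working session

There is one attempt and no reset: what is moved stays moved. The work goes in short steps, Python scripts to look and compute and a shell command to move; the robot and the scene stay as the last step left them, time stands still between calls to the robot, and variables do not carry over. Pictures are saved under pics/ and viewed, and the job is handed in when it is done.

```bash
ls; mkdir -p pics
python3 - <<'E'
from cell import arm
import cv2,numpy as np
for n in ["scene","top","wrist"]:
    c=arm.camera_info(n); print(n,np.round(c["mtx"],1).tolist(),np.round(c["T"],3).tolist())
    cv2.imwrite(f"pics/a_{n}.png",arm.capture(n))
s=arm.get_state(); print({k:np.round(v,3).tolist() for k,v in s.items()}, arm.tcp_to_grasp)
E
```

```text
pics
scene [[473.4, 0.0, 259.2], [0.0, 473.4, 179.4], [0.0, 0.0, 1.0]] [[0.625, -0.519, 0.583, -258.742], [-0.78, -0.405, 0.477, -576.125], [-0.012, -0.753, -0.658, 956.5], [0.0, 0.0, 0.0, 1.0]]
top [[426.2, 0.0, 254.0], [0.0, 426.2, 186.2], [0.0, 0.0, 1.0]] [[0.013, -0.993, 0.121, 350.021], [-1.0, -0.012, 0.007, 60.903], [-0.006, -0.121, -0.993, 1574.355], [0.0, 0.0, 0.0, 1.0]]
wrist [[296.6, 0.0, 250.5], [0.0, 296.6, 193.7], [0.0, 0.0, 1.0]] [[0.253, 0.932, 0.258, 98.655], [0.967, -0.243, -0.07, 645.948], [-0.002, 0.267, -0.964, 373.409], [0.0, 0.0, 0.0, 1.0]]
{'t': 0.15, 'qpos': [-1.414, 0.399, 0.045, 1.538, -0.019, 1.207, -0.051], 'qd': [-0.002, -0.004, -0.0, -0.003, -0.0, 0.001, -0.001], 'tau': [0.002, -47.556, 1.367, -25.451, 0.012, 0.006, -0.0], 'eef_pos': [164.293, 628.398, 230.499], 'ee_rot': [-0.4, -3.116, 0.002], 'contact_force': [0.825, 0.402, 0.761], 'ft_torque': [-0.009, 0.037, -0.008], 'grip_width': 85.561} 18.700000000000003
```

View pics/a_scene.png

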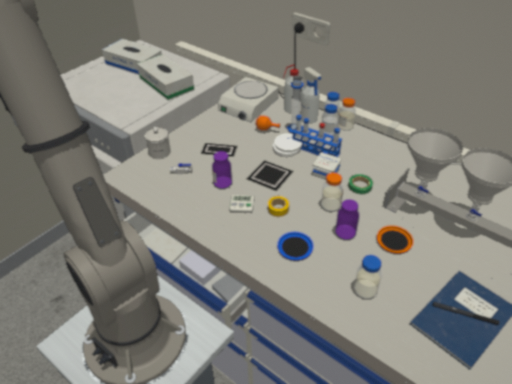

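View pics/a_top.png

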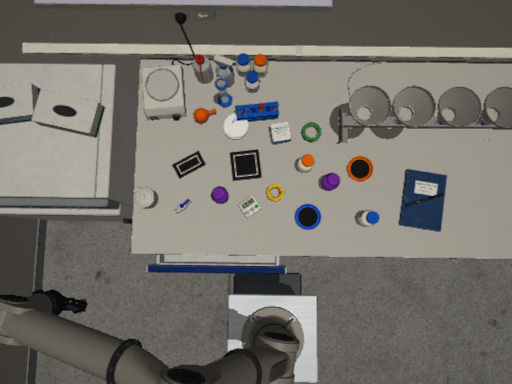

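View pics/a_wrist.png

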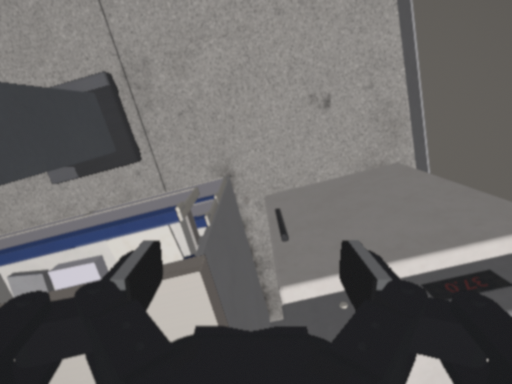

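Candidates so far in the top view are below.
- Blue cap: loose (372,218); the fixed ones at the back are (243,62) and (252,76).
- Orange cap: loose (307,160); fixed at the back (260,61); purple ones at (220,195) and (331,181).
- Timer: (250,206), or the white box at (280,132).
- Valve: (183,205).
- Pads: square (245,165), oblong (188,164).
- Saucers: blue (308,217), orange (360,169).

I'll check these with close crops.

Run:
```python
import cv2,numpy as np
a=cv2.imread("pics/a_scene.png");t=cv2.imread("pics/a_top.png")
cv2.imwrite("pics/b_scene.png",cv2.resize(a[120:310,130:430],None,fx=2.6,fy=2.6,interpolation=cv2.INTER_CUBIC))
cv2.imwrite("pics/b_top.png",cv2.resize(t[100:240,130:395],None,fx=3,fy=3,interpolation=cv2.INTER_CUBIC))
```

```text
(no output)
```

View pics/b_scene.png

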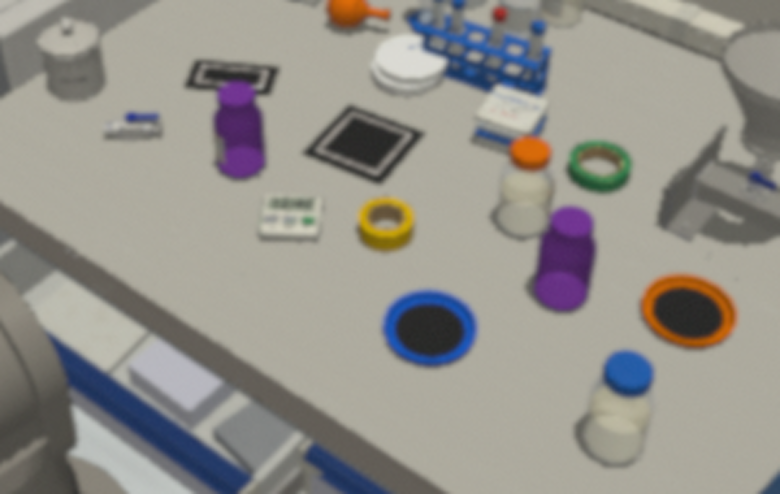

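View pics/b_top.png

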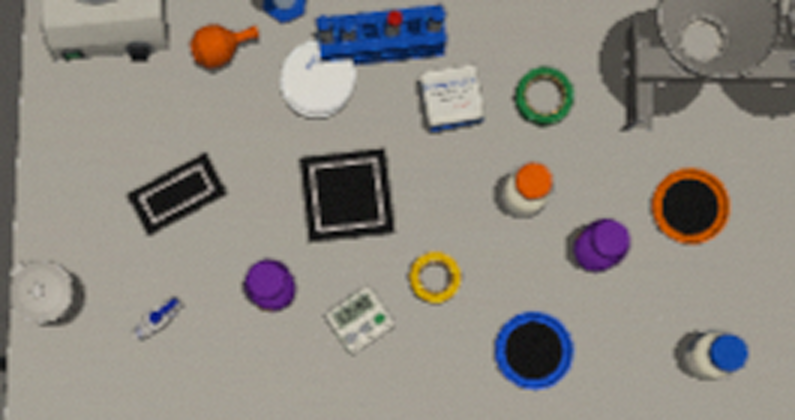

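The crops settle the choices. The timer is the grey-display one at b_top (360,320). The card and stick pad at (452,98) and the purple bottles are not part of the job. The loose orange cap is at (534,180), the loose blue cap at (728,352) and the valve at (157,318). Next I'll measure.

```bash
cat > h.py <<'E'
import cv2,numpy as np
from scipy.spatial.transform import Rotation as Ro
from cell import arm
def ray(c,uv):
    K=c["mtx"];T=np.array(c["T"]);d=T[:3,:3]@np.linalg.inv(K)@np.array([uv[0],uv[1],1.]);return T[:3,3],d/np.linalg.norm(d)
def onz(c,uv,z):
    o,d=ray(c,uv);return o+d*(z-o[2])/d[2]
def tri(c1,u1,c2,u2):
    o1,d1=ray(c1,u1);o2,d2=ray(c2,u2)
    s=np.linalg.lstsq(np.stack([d1,-d2],1),o2-o1,rcond=None)[0]
    p,q=o1+s[0]*d1,o2+s[1]*d2;return (p+q)/2,np.linalg.norm(p-q)
def proj(c,p):
    T=np.array(c["T"]);q=np.array(c["mtx"])@(T[:3,:3].T@(np.array(p,float)-T[:3,3]));return q[:2]/q[2]
def go(p,yaw=None):
    """yaw = world angle (deg) of tool y axis; prints row for pose tool down"""
    s=arm.get_state();R=Ro.from_rotvec(s["ee_rot"]);d=R.inv().apply(np.array(p)-s["eef_pos"])
    y0=R.as_matrix()[:,1];yc=np.degrees(np.arctan2(y0[1],y0[0]))
    if yaw is None: yaw=yc
    yaw=yc+((yaw-yc+90)%180-90)
    a=np.radians(yaw);Y=np.array([np.cos(a),np.sin(a),0]);Z=np.array([0,0,-1.]);G=Ro.from_matrix(np.stack([np.cross(Y,Z),Y,Z],1))
    r=np.degrees((R.inv()*G).as_rotvec())
    print("t%.2f"%s["t"],"tcp",np.round(s["eef_pos"],1),"yaw0 %.1f"%yc,"q7 %.2f"%s["qpos"][6],"F",np.round(s["contact_force"],1),"w %.1f"%s["grip_width"])
    print("  dx,dy,dz",np.round(d,1),"a",np.round(r,1),"steps",np.ceil(max(np.linalg.norm(d)/62.5,np.linalg.norm(r)/10.7)))
def hsv(im,h0,h1,s0=80,v0=40,v1=255): return cv2.inRange(cv2.cvtColor(im,cv2.COLOR_BGR2HSV),(h0,s0,v0),(h1,255,v1))
def blobs(m,amin=15):
    n,l,st,ce=cv2.connectedComponentsWithStats(m);return [(tuple(np.round(ce[i],1)),int(st[i,4]),tuple(int(x) for x in st[i,:4])) for i in range(1,n) if st[i,4]>=amin]
E
python3 - <<'E'
from h import *
A=cv2.imread("pics/a_scene.png");B=cv2.imread("pics/a_top.png")
for nm,r in dict(orange=(3,16,150),blue=(100,122,120),yellow=(20,32,150),purple=(130,160,100)).items():
    for n,i in(("scene",A),("top",B)):
        print(nm,n,[b for b in blobs(hsv(i,r[0],r[1],r[2])) if b[0][1]>110])
E
```

```text
orange scene [((np.float64(264.6), np.float64(122.7)), 182, (257, 116, 22, 14)), ((np.float64(333.4), np.float64(178.5)), 144, (326, 173, 15, 12)), ((np.float64(394.5), np.float64(238.4)), 395, (377, 226, 36, 27))]
orange top [((np.float64(202.3), np.float64(114.4)), 196, (194, 108, 22, 15)), ((np.float64(307.6), np.float64(159.9)), 113, (302, 154, 12, 12)), ((np.float64(360.0), np.float64(168.0)), 258, (347, 156, 26, 25))]
blue scene [((np.float64(298.5), np.float64(116.9)), 15, (297, 115, 4, 5)), ((np.float64(316.6), np.float64(141.8)), 470, (288, 126, 53, 30)), ((np.float64(336.5), np.float64(130.0)), 16, (335, 128, 4, 5)), ((np.float64(318.7), np.float64(172.1)), 16, (314, 170, 11, 5)), ((np.float64(294.8), np.float64(245.0)), 418, (278, 232, 35, 28)), ((np.float64(188.2), np.float64(283.5)), 859, (151, 252, 74, 59)), ((np.float64(371.2), np.float64(263.2)), 232, (363, 255, 18, 17)), ((np.float64(476.6), np.float64(285.2)), 17, (473, 282, 8, 8)), ((np.float64(449.0), np.float64(299.1)), 114, (442, 289, 18, 18)), ((np.float64(317.7), np.float64(341.1)), 1460, (248, 292, 141, 92)),
[... 1148 characters left out ...]
), np.float64(203.5)), 23, (180, 200, 9, 8)), ((np.float64(307.6), np.float64(216.5)), 272, (295, 204, 26, 26)), ((np.float64(372.4), np.float64(217.3)), 118, (367, 212, 12, 12)), ((np.float64(218.1), np.float64(269.0)), 922, (148, 265, 136, 9))]
yellow scene [((np.float64(278.0), np.float64(206.4)), 235, (268, 196, 21, 20))]
yellow top [((np.float64(274.5), np.float64(192.1)), 139, (266, 184, 18, 17))]
purple scene [((np.float64(221.8), np.float64(169.3)), 509, (213, 151, 18, 37)), ((np.float64(347.0), np.float64(219.7)), 669, (336, 200, 22, 39))]
purple top [((np.float64(330.0), np.float64(181.2)), 238, (321, 173, 19, 17)), ((np.float64(219.6), np.float64(194.6)), 211, (212, 187, 16, 16))]
```

Run:
```python
from h import *
s=arm.camera_info("scene");t=arm.camera_info("top")
P=dict(orange_cap=((333.4,178.0),(307.6,159.9)),blue_cap=((371.2,262.5),(372.4,217.3)),blue_sauc=((294.8,245),(307.6,216.5)),or_sauc=((394.5,238.4),(360,168)),tape=((278,206.4),(274.5,192.1)),timer=((242,204),(250,206)),valve=((181,168.5),(183,205)),sq=((270,175),(245.3,165)),lng=((219.5,150),(188.7,164.5)))
for k,(a,b) in P.items():
    p,e=tri(s,a,t,b);print(k,np.round(p,1),"gap %.1f"%e,"top@",np.round(onz(t,b,p[2] if 'cap' in k else 5)[:2]))
for b in((330,181.2),(219.6,194.6)):print("purple",np.round(onz(t,b,60)))
```

```text
orange_cap [ 623.9 -114.8  105. ] gap 1.5 top@ [ 623. -114.]
blue_cap [ 426.7 -337.5  105.1] gap 2.8 top@ [ 426. -336.]
blue_sauc [ 431.5 -126.2   10.4] gap 2.8 top@ [ 431. -126.]
or_sauc [ 613.4 -320.5   10.2] gap 1.7 top@ [ 614. -321.]
tape [520.   -4.4   9.9] gap 2.9 top@ [520.  -3.]
timer [467.6  85.6   5.7] gap 2.4 top@ [467.  86.]
valve [466.8 332.5  13.2] gap 0.1 top@ [467. 334.]
sq [622.2 104.6   1.1] gap 4.7 top@ [620. 106.]
lng [622.3 316.9  -1.6] gap 5.5 top@ [619. 318.]
purple [ 555. -200.   60.]
purple [502. 195.  60.]
```

Run:
```python
from h import *
go((590,320,235),90)
```

```text
t0.15 tcp [164.3 628.4 230.5] yaw0 75.4 q7 -0.05 F [0.8 0.4 0.8] w 85.6
  dx,dy,dz [-489.9 -190.7   -4.2] a [ -0.1  -0.  -14.6] steps 9.0
```

```bash
R='{"dx":-490,"dy":-191,"dz":-4,"az":-14.6,"claw":1}'; python3 -m creep '[{"dx":-490,"dy":-191,"dz":-4,"az":-14.6,"claw":1},{"dx":-490,"dy":-191,"dz":-4,"az":-14.6,"claw":1},{"dx":-490,"dy":-191,"dz":-4,"az":-14.6,"claw":1},{"dx":-490,"dy":-191,"dz":-4,"az":-14.6,"claw":1},{"dx":-490,"dy":-191,"dz":-4,"az":-14.6,"claw":1},{"dx":-490,"dy":-191,"dz":-4,"az":-14.6,"claw":1},{"dx":-490,"dy":-191,"dz":-4,"az":-14.6,"claw":1},{"dx":-490,"dy":-191,"dz":-4,"az":-14.6,"claw":1}]'
python3 - <<'E'
from h import *
go((590,320,235),90)
E
```

```text
t0.15 tcp [164.3 628.4 230.5] yaw0 75.4 q7 -0.05 F [0.8 0.4 0.8] w 85.6
  dx,dy,dz [-489.9 -190.7   -4.2] a [ -0.1  -0.  -14.6] steps 9.0invalid input
```

```bash
python3 -m creep '[{"dx":-490,"dy":-191,"dz":-4,"ax":0,"ay":0,"az":-14.6,"claw":1},{"dx":-490,"dy":-191,"dz":-4,"ax":0,"ay":0,"az":-14.6,"claw":1}]'
python3 - <<'E'
from h import *
go((590,320,235),90)
E
```

```text
t: 0.4
eef_pos: [266.0, 554.7, 231.7]
ee_rot: [0.007, -3.141, 0.003]
contact_force: [1.1, 0.0, 1.5]
grip_width: 85.6
t0.40 tcp [266.  554.7 231.7] yaw0 90.3 q7 0.39 F [1.1 0.  1.5] w 85.6
  dx,dy,dz [-322.9 -236.2   -2.9] a [-0.1 -0.   0.3] steps 7.0
```

All keys are needed in every row.

```bash
python3 -m creep '[{"dx":-323,"dy":-236,"dz":-3,"ax":0,"ay":0,"az":0,"claw":1},{"dx":-323,"dy":-236,"dz":-3,"ax":0,"ay":0,"az":0,"claw":1},{"dx":-323,"dy":-236,"dz":-3,"ax":0,"ay":0,"az":0,"claw":1},{"dx":-323,"dy":-236,"dz":-3,"ax":0,"ay":0,"az":0,"claw":1},{"dx":-323,"dy":-236,"dz":-3,"ax":0,"ay":0,"az":0,"claw":1},{"dx":-323,"dy":-236,"dz":-3,"ax":0,"ay":0,"az":0,"claw":1},{"dx":-323,"dy":-236,"dz":-3,"ax":0,"ay":0,"az":0,"claw":1},{"dx":-323,"dy":-236,"dz":-3,"ax":0,"ay":0,"az":0,"claw":1}]'
cat >> h.py <<'E'
import pickle
def shot(name):
    c=arm.camera_info("wrist");im=arm.capture("wrist");cv2.imwrite(f"pics/{name}.png",im);pickle.dump(c,open(f"pics/{name}.pkl","wb"));return c,im
E
python3 - <<'E'
from h import *
go((590,320,235),90)
shot("c1")
E
```

```text
t: 1.4
eef_pos: [591.8, 317.3, 234.4]
ee_rot: [-0.001, -3.141, 0.006]
contact_force: [1.2, 0.5, -0.4]
grip_width: 86.0
t1.40 tcp [591.8 317.3 234.4] yaw0 90.0 q7 1.08 F [ 1.2  0.5 -0.4] w 86.0
  dx,dy,dz [ 1.8  2.7 -0.6] a [-0.2 -0.  -0. ] steps 1.0
```

View pics/c1.png

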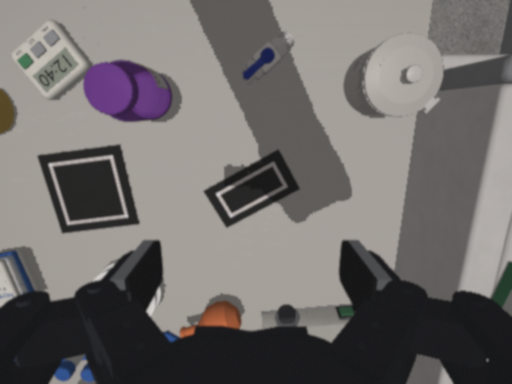

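Run:
```python
from h import *
im=cv2.imread("pics/c1.png")
a=cv2.resize(im[20:100,225:315],None,fx=6,fy=6,interpolation=cv2.INTER_CUBIC)
b=cv2.resize(im[10:110,0:100],None,fx=4.8,fy=4.8,interpolation=cv2.INTER_CUBIC)
cv2.imwrite("pics/c1crop.png",np.hstack([a[:,:380] if 0 else cv2.resize(a,(400,356)),cv2.resize(b,(356,356))]))
```

```text
(no output)
```

View pics/c1crop.png

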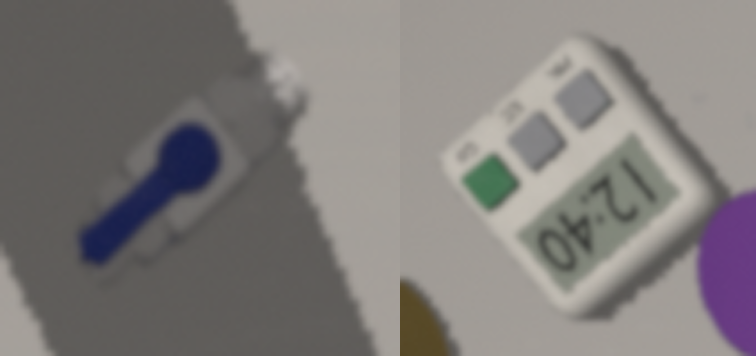

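Run:
```python
from h import *
im=cv2.imread("pics/c1.png");c=pickle.load(open("pics/c1.pkl","rb"));t=arm.camera_info("top")
sub=np.zeros(im.shape[:2],np.uint8);sub[20:100,225:315]=1
m=hsv(im,110,130,120,50)*sub
ys,xs=np.nonzero(m);P=np.array([onz(c,(x,y),31)[:2] for x,y in zip(xs,ys)])
mu=P.mean(0);w,v=np.linalg.eigh(np.cov(P.T));d=v[:,1];print("lever",len(xs),mu,d,np.degrees(np.arctan2(d[1],d[0])))
pv=onz(c,(267.8,55.4),31);print("pivot",pv)
for u in((290,40),(249,79.5)):print("end",onz(c,u,12))
print("valve tri wrist/top", tri(c,(265.3,59),t,(183.6,203.5)))
def rect(mask,z,name):
    cn=cv2.findContours(mask,cv2.RETR_EXTERNAL,cv2.CHAIN_APPROX_NONE)[0]
    k=max(cn,key=cv2.contourArea)
    W=np.array([onz(c,q[0],z)[:2] for q in k],np.float32);r=cv2.minAreaRect(W);print(name,[np.round(x,1) for x in r])
g=cv2.cvtColor(im,cv2.COLOR_BGR2GRAY)
def roi(x0,y0,x1,y1):
    s=np.zeros_like(g);s[y0:y1,x0:x1]=255;return s
dk=cv2.inRange(g,0,62)
rect(dk&roi(30,138,145,240),3,"sqpad")
rect(dk&roi(195,142,305,233),3,"longpad dark(shadowed)")
wh=cv2.inRange(g,130,255)
rect(wh&roi(48,150,132,222),3,"sq outline");rect(wh&roi(212,160,292,222),3,"long outline")
for th in(110,170):
    rect(cv2.inRange(g,th+20,255)&roi(0,10,88,105),17,"timer")
print(g[60,90:100],g[40,40:50])
```

```text
lever 275 [472.62364081 326.35893563] [-0.65704916  0.75384773] 131.07521137932792
pivot [465.73350393 335.22011105  31.        ]
end [446.75822351 360.72603873  12.        ]
end [488.10721547 314.81012401  12.        ]
valve tri wrist/top (array([469.98215063, 330.44737748,  27.01417728]), np.float64(5.267564988564811))
sqpad [array([623. , 105.8]), array([104.5, 105.9]), np.float64(7.2)]
longpad dark(shadowed) [array([621.5, 317.8]), array([ 59.2, 110. ]), np.float64(29.4)]
sq outline [array([623.4, 104.6]), array([84.4, 84.5]), np.float64(7.3)]
long outline [array([652.9, 336.5]), array([25.3, 68.5]), np.float64(0.1)]
timer [array([466.6,  84.2]), array([111.8,  97.2]), np.float64(89.9)]
timer [array([471.5,  76. ]), array([ 5.5, 22.8]), np.float64(35.3)]
[131 147 155 157 158 158 159 158 158 158] [176 182 184 181 171 153 138 132 131 133]
```

View c1 shows the valve at (265,58) with its lever toward the lower left, the long pad at (251,188), the square pad at (90,189), the timer at (50,58) and a purple bottle at (120,90). I'll take the valve first, with the jaws across it at yaw 41.

Run:
```python
from h import *
go((466.5,336.5,70),41.1)
```

```text
t1.45 tcp [589.9 319.9 234.5] yaw0 90.2 q7 1.08 F [-0.8  1.  -0.1] w 85.5
  dx,dy,dz [123.   17.3 164.6] a [-0.2 -0.  49.1] steps 5.0
```

```bash
python3 -m creep '[{"dx":123,"dy":17.3,"dz":164.6,"ax":0,"ay":0,"az":49.1,"claw":1},{"dx":123,"dy":17.3,"dz":164.6,"ax":0,"ay":0,"az":49.1,"claw":1},{"dx":123,"dy":17.3,"dz":164.6,"ax":0,"ay":0,"az":49.1,"claw":1},{"dx":123,"dy":17.3,"dz":164.6,"ax":0,"ay":0,"az":49.1,"claw":1},{"dx":123,"dy":17.3,"dz":164.6,"ax":0,"ay":0,"az":49.1,"claw":0.6},{"dx":123,"dy":17.3,"dz":164.6,"ax":0,"ay":0,"az":49.1,"claw":0.6},{"dx":123,"dy":17.3,"dz":164.6,"ax":0,"ay":0,"az":49.1,"claw":0.6}]'
python3 - <<'E'
from h import *
go((466.5,336.5,3),41.1)
c,im=shot("c2")
E
```

```text
t: 2.33
eef_pos: [465.9, 337.7, 70.4]
ee_rot: [-1.296, -2.861, 0.003]
contact_force: [-0.0, -0.4, 0.2]
grip_width: 51.0
t2.33 tcp [465.9 337.7  70.4] yaw0 41.3 q7 0.19 F [-0.  -0.4  0.2] w 51.0
  dx,dy,dz [-1.3 -0.2 67.4] a [-0.1 -0.   0.2] steps 2.0
```

View pics/c2.png

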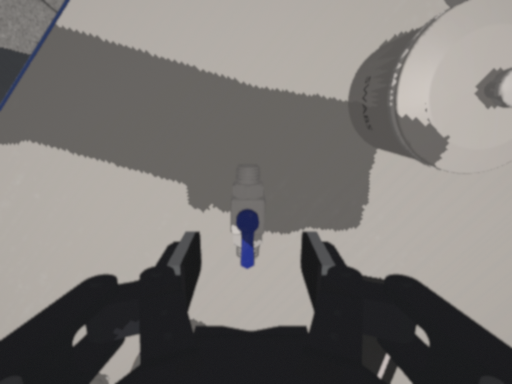

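```bash
python3 - <<'E'
from h import *
c=pickle.load(open("pics/c2.pkl","rb"));c1=pickle.load(open("pics/c1.pkl","rb"))
print(onz(c,(247.5,220),31),"end",onz(c,(247,166),12),tri(c,(247.5,220),c1,(267.8,55.4)))
E
python3 -m creep '[{"dx":-1,"dy":-0.2,"dz":45,"ax":0,"ay":0,"az":0.2,"claw":0.6},{"dx":-1,"dy":-0.2,"dz":67.5,"ax":0,"ay":0,"az":0.2,"claw":0.6},{"dx":-1,"dy":-0.2,"dz":67.5,"ax":0,"ay":0,"az":0.2,"claw":0.6},{"dx":-1,"dy":-0.2,"dz":67.5,"ax":0,"ay":0,"az":0.2,"claw":0.1},{"dx":-1,"dy":-0.2,"dz":67.5,"ax":0,"ay":0,"az":0.2,"claw":0.1},{"dx":-1,"dy":-0.2,"dz":67.5,"ax":0,"ay":0,"az":0.2,"claw":0.1},{"dx":-1,"dy":-0.2,"dz":67.5,"ax":0,"ay":0,"az":0.2,"claw":0.1}]' 40
```

```text
[464.49020784 335.87311901  31.        ] end [442.79163163 359.86468444  12.        ] (array([465.20014193, 335.23446781,  28.40125356]), np.float64(0.2970647835626902))
t: 3.25
eef_pos: [467.7, 337.0, 4.4]
ee_rot: [1.302, 2.859, 0.001]
contact_force: [0.3, -1.3, 7.5]
grip_width: 19.9
```

Gripped at 19.9 mm. Lift, then to the long pad.

Run:
```python
from h import *
go((621.5,317.8,60),29.4)
```

```text
t3.25 tcp [467.7 337.    4.4] yaw0 41.0 q7 0.22 F [ 0.3 -1.3  7.5] w 19.9
  dx,dy,dz [-115.4  103.5  -55.5] a [ 0.  -0.  11.6] steps 3.0
```

```bash
python3 -m creep '[{"dx":0,"dy":0,"dz":-50,"ax":0,"ay":0,"az":0,"claw":0.1},{"dx":-57,"dy":51,"dz":-55,"ax":0,"ay":0,"az":5,"claw":0.1},{"dx":-115,"dy":103.5,"dz":-55.5,"ax":0,"ay":0,"az":11.6,"claw":0.1},{"dx":-115.4,"dy":103.5,"dz":-55.5,"ax":0,"ay":0,"az":11.6,"claw":0.1},{"dx":-115.4,"dy":103.5,"dz":-55.5,"ax":0,"ay":0,"az":11.6,"claw":0.1}]'
python3 - <<'E'
from h import *
go((621.5,317.8,8),29.4)
shot("c3")
E
```

```text
t: 3.88
eef_pos: [624.1, 315.9, 59.9]
ee_rot: [1.588, 2.708, 0.001]
contact_force: [-0.6, -0.5, -2.4]
grip_width: 20.3
t3.88 tcp [624.1 315.9  59.9] yaw0 29.2 q7 0.19 F [-0.6 -0.5 -2.4] w 20.3
  dx,dy,dz [ 3.  -1.4 51.9] a [ 0.1  0.1 -0.2] steps 1.0
```

View pics/c3.png

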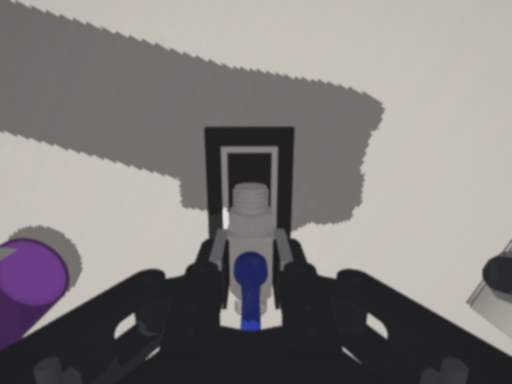

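```bash
python3 -m creep '[{"dx":3,"dy":-1.4,"dz":35,"ax":0,"ay":0,"az":-0.2,"claw":0.1},{"dx":3,"dy":-1.4,"dz":52,"ax":0,"ay":0,"az":-0.2,"claw":0.1},{"dx":3,"dy":-1.4,"dz":52.5,"ax":0,"ay":0,"az":-0.2,"claw":0.1},{"dx":3,"dy":-1.4,"dz":52.5,"ax":0,"ay":0,"az":-0.2,"claw":0.1},{"dx":3,"dy":-1.4,"dz":52.5,"ax":0,"ay":0,"az":-0.2,"claw":0.5},{"dx":3,"dy":-1.4,"dz":52.5,"ax":0,"ay":0,"az":-0.2,"claw":0.6},{"dx":3,"dy":-1.4,"dz":52.5,"ax":0,"ay":0,"az":-0.2,"claw":0.6}]'
python3 - <<'E'
from h import *
go((560,100,220),90)
E
```

```text
t: 4.8
eef_pos: [619.2, 319.0, 7.3]
ee_rot: [1.582, 2.714, 0.001]
contact_force: [-1.1, -0.3, -0.2]
grip_width: 51.2
t4.80 tcp [619.2 319.    7.3] yaw0 29.5 q7 0.21 F [-1.1 -0.3 -0.2] w 51.2
  dx,dy,dz [-161.4 -159.4 -212.8] a [  0.    0.  -60.5] steps 6.0
```

```bash
python3 - <<'E'
from h import *
go((540,140,210),90)
E
python3 -m creep '[{"dx":0,"dy":0,"dz":-60,"ax":0,"ay":0,"az":0,"claw":0.6},{"dx":0,"dy":0,"dz":-115,"ax":0,"ay":0,"az":0,"claw":1},{"dx":-61,"dy":-80,"dz":-165,"ax":0,"ay":0,"az":-10,"claw":1},{"dx":-121,"dy":-120,"dz":-203,"ax":0,"ay":0,"az":-20,"claw":1}]'
python3 - <<'E'
from h import *
go((540,140,210),90)
E
```

```text
t4.80 tcp [619.2 319.    7.3] yaw0 29.5 q7 0.21 F [-1.1 -0.3 -0.2] w 51.2
  dx,dy,dz [-116.7 -157.1 -202.8] a [  0.    0.  -60.5] steps 6.0
t: 5.3
eef_pos: [585.5, 212.9, 180.3]
ee_rot: [1.074, 2.951, 0.001]
contact_force: [0.7, -0.5, 0.6]
grip_width: 85.7
t5.30 tcp [585.5 212.9 180.3] yaw0 50.0 q7 0.59 F [ 0.7 -0.5  0.6] w 85.7
  dx,dy,dz [-12.  -85.  -29.8] a [  0.   0. -40.] steps 4.0
```

```bash
python3 -m creep '[{"dx":-12,"dy":-85,"dz":-30,"ax":0,"ay":0,"az":-40,"claw":1},{"dx":-12,"dy":-85,"dz":-30,"ax":0,"ay":0,"az":-40,"claw":1},{"dx":-12,"dy":-85,"dz":-30,"ax":0,"ay":0,"az":-40,"claw":1},{"dx":-12,"dy":-85,"dz":-30,"ax":0,"ay":0,"az":-40,"claw":1},{"dx":-12,"dy":-85,"dz":-30,"ax":0,"ay":0,"az":-40,"claw":1},{"dx":-12,"dy":-85,"dz":-30,"ax":0,"ay":0,"az":-40,"claw":1}]'
python3 - <<'E'
from h import *
go((540,140,210),90)
shot("c4")
E
```

```text
t: 6.05
eef_pos: [540.0, 139.9, 210.2]
ee_rot: [0.004, 3.141, 0.001]
contact_force: [-0.3, -0.5, 0.1]
grip_width: 85.3
t6.05 tcp [540.  139.9 210.2] yaw0 89.9 q7 1.31 F [-0.3 -0.5  0.1] w 85.3
  dx,dy,dz [-0.   0.1  0.2] a [ 0.   0.1 -0.1] steps 1.0
```

View pics/c4.png

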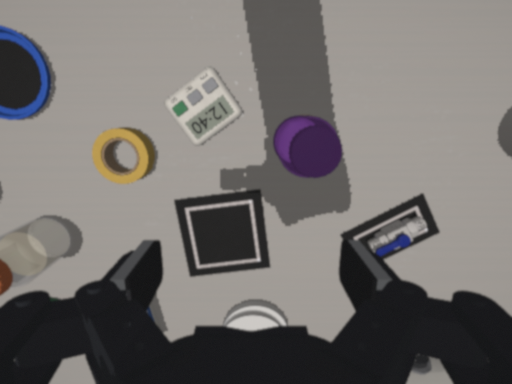

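Run:
```python
from h import *
im=cv2.imread("pics/c4.png");c=pickle.load(open("pics/c4.pkl","rb"));g=cv2.cvtColor(im,cv2.COLOR_BGR2GRAY)
print(g[90,150:180],g[130,205:235])
def roi(x0,y0,x1,y1):
    s=np.zeros_like(g);s[y0:y1,x0:x1]=255;return s
def rect(mask,z,name):
    cn=cv2.findContours(mask,cv2.RETR_EXTERNAL,cv2.CHAIN_APPROX_NONE)[0]
    k=max(cn,key=cv2.contourArea)
    W=np.array([onz(c,q[0],z)[:2] for q in k],np.float32);r=cv2.minAreaRect(W);print(name,[np.round(x,1) for x in r]);return r
for th in(175,190,200):rect(cv2.morphologyEx(cv2.inRange(g,th,255)&roi(155,60,250,150),cv2.MORPH_CLOSE,np.ones((3,3))),17,"timer%d"%th)
rect(cv2.inRange(g,0,62)&roi(170,185,275,280),3,"sq")
cv2.imwrite("pics/c4crop.png",cv2.resize(im[55:155,150:255],None,fx=6,fy=6,interpolation=cv2.INTER_CUBIC))
```

```text
[156 155 156 155 156 155 156 156 156 156 156 156 156 157 156 156 155 156
 156 156 157 156 156 156 156 155 155 158 166 175] [135 137 142 150 165 177 181 184 184 180 172 163 152 141 129 123 124 133
 142 152 156 156 156 157 157 157 157 157 157 157]
timer175 [array([467.2,  87.3]), array([55.7, 61.7]), np.float64(35.1)]
timer190 [array([467.2,  87.5]), array([52.3, 58.5]), np.float64(35.0)]
timer200 [array([469.2,  79.6]), array([ 6. , 12.4]), np.float64(13.2)]
sq [array([622.1, 105.6]), array([106. , 105.8]), np.float64(7.3)]
```

View pics/c4crop.png

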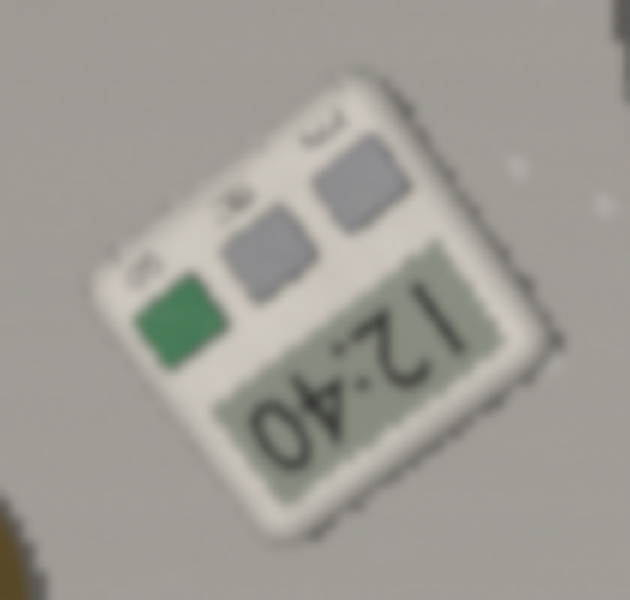

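Run:
```python
from h import *
c=pickle.load(open("pics/c4.pkl","rb"));c1=pickle.load(open("pics/c1.pkl","rb"))
print(tri(c1,(25.3,60.8),c,(180.3,108.7)))
go((467.2,87.4,45),35.1)
```

```text
(array([468.9689509 ,  64.12324673,  18.56669652]), np.float64(0.3329876485480234))
t6.10 tcp [540.  140.  210.1] yaw0 89.9 q7 1.31 F [ 0.1 -0.1 -0. ] w 85.2
  dx,dy,dz [ 72.9 -52.8 165. ] a [ 0.   0.  54.8] steps 6.0
```

```bash
python3 -m creep '[{"dx":73,"dy":-53,"dz":60,"ax":0,"ay":0,"az":20,"claw":1},{"dx":73,"dy":-53,"dz":165,"ax":0,"ay":0,"az":54.8,"claw":1},{"dx":73,"dy":-53,"dz":165,"ax":0,"ay":0,"az":54.8,"claw":1},{"dx":73,"dy":-53,"dz":165,"ax":0,"ay":0,"az":54.8,"claw":1},{"dx":73,"dy":-53,"dz":165,"ax":0,"ay":0,"az":54.8,"claw":1},{"dx":73,"dy":-53,"dz":165,"ax":0,"ay":0,"az":54.8,"claw":1},{"dx":73,"dy":-53,"dz":165,"ax":0,"ay":0,"az":54.8,"claw":1}]'
python3 - <<'E'
from h import *
go((467.2,87.4,-1),35.1)
shot("c5")
E
```

```text
t: 6.98
eef_pos: [467.4, 87.5, 45.3]
ee_rot: [1.444, 2.789, 0.002]
contact_force: [0.2, -0.4, 0.0]
grip_width: 85.6
t6.97 tcp [467.4  87.5  45.3] yaw0 35.2 q7 0.56 F [ 0.2 -0.4  0. ] w 85.6
  dx,dy,dz [ 0.1 -0.3 46.3] a [0.1 0.  0.1] steps 1.0
```

View pics/c5.png

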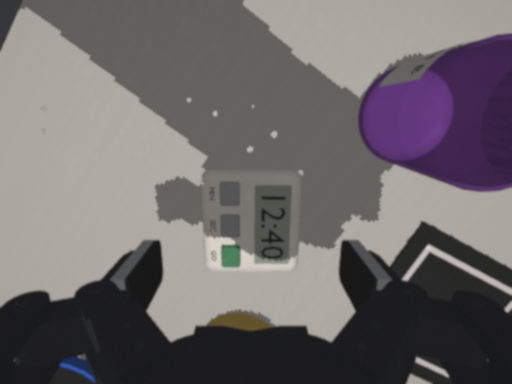

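Timer is centred between the fingers (250,220). Lower and grip.

```bash
python3 -m creep '[{"dx":0,"dy":0,"dz":38,"ax":0,"ay":0,"az":0,"claw":1},{"dx":0,"dy":0,"dz":46,"ax":0,"ay":0,"az":0,"claw":1},{"dx":0,"dy":0,"dz":46.3,"ax":0,"ay":0,"az":0,"claw":1},{"dx":0,"dy":0,"dz":46.3,"ax":0,"ay":0,"az":0,"claw":0.6},{"dx":0,"dy":0,"dz":46.3,"ax":0,"ay":0,"az":0,"claw":0.6},{"dx":0,"dy":0,"dz":46.3,"ax":0,"ay":0,"az":0,"claw":0.6},{"dx":0,"dy":0,"dz":46.3,"ax":0,"ay":0,"az":0,"claw":0.6}]' 30
python3 - <<'E'
from h import *
go((622.7,105.4,55),7.2)
E
```

```text
t: 7.9
eef_pos: [468.4, 87.7, 0.2]
ee_rot: [1.444, 2.787, 0.005]
contact_force: [-1.0, -0.1, 6.6]
grip_width: 61.1
t7.90 tcp [4.684e+02 8.770e+01 2.000e-01] yaw0 35.2 q7 0.61 F [-1.  -0.1  6.6] w 61.1
  dx,dy,dz [-74.6 136.4 -54.3] a [ 0.2 -0.  28. ] steps 3.0
```

```bash
python3 -m creep '[{"dx":0,"dy":0,"dz":-30,"ax":0,"ay":0,"az":0,"claw":0.6},{"dx":0,"dy":0,"dz":-54,"ax":0,"ay":0,"az":0,"claw":0.6},{"dx":-37,"dy":68,"dz":-54,"ax":0,"ay":0,"az":10,"claw":0.6},{"dx":-74,"dy":136,"dz":-54,"ax":0,"ay":0,"az":20,"claw":0.6},{"dx":-74.6,"dy":136.4,"dz":-54.3,"ax":0,"ay":0,"az":28,"claw":0.6},{"dx":-74.6,"dy":136.4,"dz":-54.3,"ax":0,"ay":0,"az":28,"claw":0.6},{"dx":-74.6,"dy":136.4,"dz":-54.3,"ax":0,"ay":0,"az":28,"claw":0.6}]'
python3 - <<'E'
from h import *
go((622.7,105.4,3.5),7.2)
shot("c6")
E
```

```text
t: 8.78
eef_pos: [621.4, 105.1, 54.6]
ee_rot: [2.076, 2.357, 0.003]
contact_force: [0.7, -0.1, -0.2]
grip_width: 60.8
t8.78 tcp [621.4 105.1  54.6] yaw0 7.3 q7 0.20 F [ 0.7 -0.1 -0.2] w 60.8
  dx,dy,dz [ 0.1  1.2 51.1] a [ 0.1 -0.1  0.1] steps 1.0
```

View pics/c6.png

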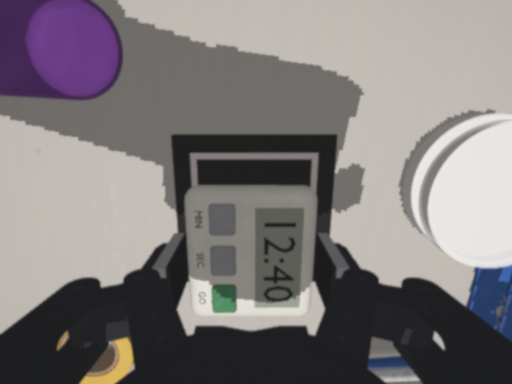

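```bash
python3 -m creep '[{"dx":0,"dy":1.2,"dz":35,"ax":0,"ay":0,"az":0,"claw":0.6},{"dx":0,"dy":1.2,"dz":51,"ax":0,"ay":0,"az":0,"claw":0.6},{"dx":0,"dy":1.2,"dz":51.5,"ax":0,"ay":0,"az":0,"claw":0.6},{"dx":0,"dy":1.2,"dz":51.5,"ax":0,"ay":0,"az":0,"claw":0.6},{"dx":0,"dy":1.2,"dz":51.5,"ax":0,"ay":0,"az":0,"claw":1},{"dx":0,"dy":1.2,"dz":51.5,"ax":0,"ay":0,"az":0,"claw":1},{"dx":0,"dy":1.2,"dz":0,"ax":0,"ay":0,"az":0,"claw":1},{"dx":0,"dy":1.2,"dz":-60,"ax":0,"ay":0,"az":0,"claw":1}]'
python3 - <<'E'
from h import *
go((600,-110,250),90)
E
```

```text
t: 9.82
eef_pos: [621.3, 105.2, 115.0]
ee_rot: [-2.076, -2.357, 0.0]
contact_force: [1.9, -0.2, 0.9]
grip_width: 85.6
t9.82 tcp [621.3 105.2 115. ] yaw0 7.3 q7 0.17 F [ 1.9 -0.2  0.9] w 85.6
  dx,dy,dz [-210.7  -48.4 -135.1] a [ -0.   -0.1 -82.7] steps 8.0
```

```bash
python3 -m creep '[{"dx":0,"dy":0,"dz":-60,"ax":0,"ay":0,"az":-10,"claw":1},{"dx":-40,"dy":0,"dz":-120,"ax":0,"ay":0,"az":-20,"claw":1},{"dx":-100,"dy":0,"dz":-140,"ax":0,"ay":0,"az":-30,"claw":1},{"dx":-160,"dy":-20,"dz":-140,"ax":0,"ay":0,"az":-40,"claw":1},{"dx":-220,"dy":-30,"dz":-140,"ax":0,"ay":0,"az":-50,"claw":1},{"dx":-270,"dy":-35,"dz":-140,"ax":0,"ay":0,"az":-60,"claw":1},{"dx":-270,"dy":-35,"dz":-140,"ax":0,"ay":0,"az":-70,"claw":1},{"dx":-270,"dy":-35,"dz":-140,"ax":0,"ay":0,"az":-80,"claw":1}]'
python3 -m creep '[{"dx":0,"dy":0,"dz":0,"ax":0,"ay":0,"az":0,"claw":1},{"dx":0,"dy":0,"dz":0,"ax":0,"ay":0,"az":0,"claw":1}]'
python3 - <<'E'
from h import *
go((620,-170,255),90)
shot("c7")
E
```

```text
t: 10.82
eef_pos: [620.4, -168.7, 255.0]
ee_rot: [-0.07, -3.14, -0.001]
contact_force: [-0.5, -0.7, -0.1]
grip_width: 85.1
t: 11.08
eef_pos: [620.2, -168.9, 255.1]
ee_rot: [-0.074, -3.14, -0.0]
contact_force: [0.0, -0.5, 0.4]
grip_width: 85.6
t11.07 tcp [ 620.2 -168.9  255.1] yaw0 87.3 q7 1.85 F [ 0.  -0.5  0.4] w 85.6
  dx,dy,dz [ 0.2 -1.1  0.1] a [ 0.  -0.  -2.7] steps 1.0
```

View pics/c7.png

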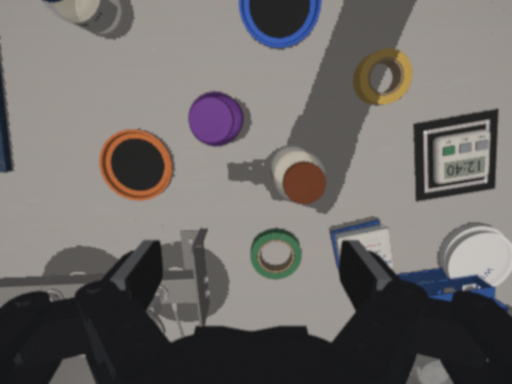

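Run:
```python
from h import *
im=cv2.imread("pics/c7.png");c=pickle.load(open("pics/c7.pkl","rb"));g=cv2.cvtColor(im,cv2.COLOR_BGR2GRAY);t=arm.camera_info("top");s=arm.camera_info("scene")
b=blobs(hsv(im,3,16,150,60),100);print(b)
m=hsv(im,3,16,150,60)
for k in cv2.findContours(m,cv2.RETR_EXTERNAL,cv2.CHAIN_APPROX_NONE)[0]:
    if len(k)>30:
        e=cv2.fitEllipse(k);u=e[0]; z=109 if u[0]>200 else 12
        print(np.round(u,1),np.round(e[1],1),"onz",np.round(onz(c,u,z),1)); 
        tp,sc=((307.6,159.9),(333.4,178)) if z>50 else ((360,168),(394.5,238.4))
        print(" tri top",tri(c,u,t,tp)," scene",tri(c,u,s,sc))
def roi(x0,y0,x1,y1):
    q=np.zeros_like(g);q[y0:y1,x0:x1]=255;return q
def rect(mask,z,name):
    k=np.vstack(cv2.findContours(mask,cv2.RETR_EXTERNAL,cv2.CHAIN_APPROX_NONE)[0]) if name=="pad" else max(cv2.findContours(mask,cv2.RETR_EXTERNAL,cv2.CHAIN_APPROX_NONE)[0],key=cv2.contourArea)
    W=np.array([onz(c,q[0],z)[:2] for q in k],np.float32);r=cv2.minAreaRect(W);print(name,[np.round(x,1) for x in r]);return r
rect(cv2.inRange(g,0,55)&roi(408,105,502,205),3,"pad");rect(cv2.inRange(g,165,255)&roi(428,128,492,187),20,"timer")
p=blobs(hsv(im,130,160,100,60),100);print([ (q,np.round(onz(c,q[0],60))) for q in p])
```

```text
[((np.float64(133.4), np.float64(164.7)), 1686, (100, 130, 72, 70)), ((np.float64(303.9), np.float64(182.6)), 1236, (284, 163, 41, 40))]
[303.9 182.6] [38.3 39.3] onz [ 623.3 -115.4  109. ]
 tri top (array([ 624.08535547, -114.46121894,  103.9398291 ]), np.float64(0.9413079318080264))  scene (array([ 624.46193311, -115.01017587,  104.90307495]), np.float64(0.6731861554242924))
[135.5 164.4] [65.7 72.8] onz [ 611.9 -319.9   12. ]
 tri top (array([ 611.56201422, -318.20184551,   16.40138439]), np.float64(0.60503573064242))  scene (array([ 612.5676883 , -320.90594467,   11.08767415]), np.float64(1.4787659800636492))
pad [array([623. , 104.3]), array([104.2, 105.3]), np.float64(7.3)]
timer [array([621.2, 103.4]), array([55.8, 61.2]), np.float64(6.9)]
[(((np.float64(215.3), np.float64(118.5)), 2180, (189, 93, 54, 52)), array([ 558., -205.,   60.]))]
```

Run:
```python
from h import *
go((623.8,-115,140))
```

```text
t11.12 tcp [ 620.3 -168.7  255. ] yaw0 87.3 q7 1.85 F [-0.1  0.3  0.8] w 85.3
  dx,dy,dz [ -1.1  53.8 115. ] a [ 0.  -0.1  0. ] steps 3.0
```

```bash
python3 -m creep '[{"dx":-1,"dy":53.8,"dz":20,"ax":0,"ay":0,"az":0,"claw":1},{"dx":-1.1,"dy":53.8,"dz":70,"ax":0,"ay":0,"az":0,"claw":1},{"dx":-1.1,"dy":53.8,"dz":115,"ax":0,"ay":0,"az":0,"claw":1},{"dx":-1.1,"dy":53.8,"dz":115,"ax":0,"ay":0,"az":0,"claw":1},{"dx":-1.1,"dy":53.8,"dz":115,"ax":0,"ay":0,"az":0,"claw":1}]'
python3 - <<'E'
from h import *
go((623.8,-115,50))
shot("c8")
E
```

```text
t: 11.75
eef_pos: [625.1, -115.4, 141.9]
ee_rot: [0.074, 3.139, -0.0]
contact_force: [1.0, -0.2, 1.1]
grip_width: 85.3
t11.75 tcp [ 625.1 -115.4  141.9] yaw0 87.3 q7 1.79 F [ 1.  -0.2  1.1] w 85.3
  dx,dy,dz [ 1.5  0.3 91.9] a [-0.   0.1  0. ] steps 2.0
```

View pics/c8.png

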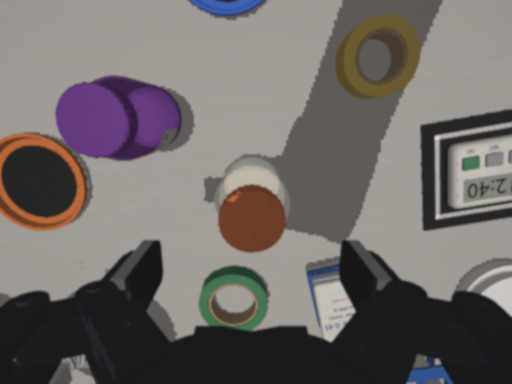

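The orange cap at (252,218) is centred between the fingers. Descend and grip.

```bash
python3 - <<'E'
from h import *
c=pickle.load(open("pics/c8.pkl","rb"));print(onz(c,(252,217.5),109))
E
python3 -m creep '[{"dx":1.5,"dy":0.3,"dz":45,"ax":0,"ay":0,"az":0,"claw":1},{"dx":1.5,"dy":0.3,"dz":80,"ax":0,"ay":0,"az":0,"claw":1},{"dx":1.5,"dy":0.3,"dz":92,"ax":0,"ay":0,"az":0,"claw":1},{"dx":1.5,"dy":0.3,"dz":92,"ax":0,"ay":0,"az":0,"claw":1},{"dx":1.5,"dy":0.3,"dz":92,"ax":0,"ay":0,"az":0,"claw":0.5},{"dx":1.5,"dy":0.3,"dz":92,"ax":0,"ay":0,"az":0,"claw":0.5},{"dx":1.5,"dy":0.3,"dz":92,"ax":0,"ay":0,"az":0,"claw":0.5},{"dx":1.5,"dy":0.3,"dz":92,"ax":0,"ay":0,"az":0,"claw":0.5}]' 35
```

```text
[ 621.59443769 -114.1498327   109.        ]
t: 12.8
eef_pos: [626.0, -115.4, 52.7]
ee_rot: [0.074, 3.134, -0.001]
contact_force: [-0.4, 1.6, 6.7]
grip_width: 56.6
```

Run:
```python
from h import *
go((614,-320.3,190))
```

```text
t12.80 tcp [ 626.  -115.4   52.7] yaw0 87.3 q7 1.83 F [-0.4  1.6  6.7] w 56.6
  dx,dy,dz [   1.3 -205.3 -137.3] a [-0.   0.4  0. ] steps 4.0
```

```bash
python3 -m creep '[{"dx":0,"dy":0,"dz":-30,"ax":0,"ay":0,"az":0,"claw":0.5},{"dx":0,"dy":0,"dz":-75,"ax":0,"ay":0,"az":0,"claw":0.5},{"dx":0,"dy":0,"dz":-120,"ax":0,"ay":0,"az":0,"claw":0.5},{"dx":0,"dy":-35,"dz":-137,"ax":0,"ay":0,"az":0,"claw":0.5},{"dx":0.5,"dy":-85,"dz":-137,"ax":0,"ay":0,"az":0,"claw":0.5},{"dx":1,"dy":-135,"dz":-137,"ax":0,"ay":0,"az":0,"claw":0.5},{"dx":1.3,"dy":-180,"dz":-137,"ax":0,"ay":0,"az":0,"claw":0.5},{"dx":1.3,"dy":-205.3,"dz":-137,"ax":0,"ay":0,"az":0,"claw":0.5}]'
python3 -m creep '[{"dx":0,"dy":0,"dz":0,"ax":0,"ay":0,"az":0,"claw":0.5},{"dx":0,"dy":0,"dz":0,"ax":0,"ay":0,"az":0,"claw":0.5}]'
python3 - <<'E'
from h import *
go((614,-320.3,90))
shot("c9")
E
```

```text
t: 13.8
eef_pos: [612.3, -324.0, 189.9]
ee_rot: [0.08, 3.134, -0.003]
contact_force: [0.3, -0.3, -1.6]
grip_width: 56.7
t: 14.05
eef_pos: [612.5, -322.5, 189.6]
ee_rot: [0.079, 3.135, -0.001]
contact_force: [0.0, 0.5, -1.8]
grip_width: 56.6
t14.05 tcp [ 612.5 -322.5  189.6] yaw0 87.1 q7 2.11 F [ 0.   0.5 -1.8] w 56.6
  dx,dy,dz [-0.8  2.3 99.6] a [-0.   0.3  0. ] steps 2.0
```

View pics/c9.png

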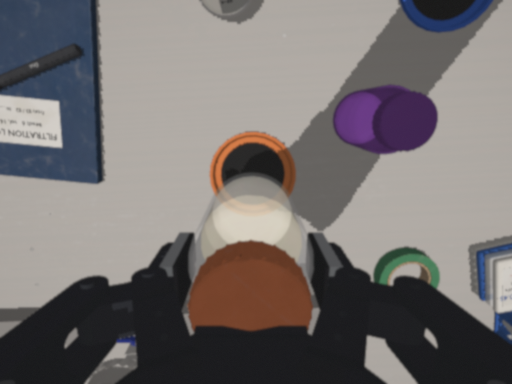

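Run:
```python
from h import *
im=cv2.imread("pics/c9.png");c=pickle.load(open("pics/c9.pkl","rb"))
m=hsv(im,3,16,150,50)
for k in cv2.findContours(m,cv2.RETR_EXTERNAL,cv2.CHAIN_APPROX_NONE)[0]:
    if len(k)>60:
        k=k[k[:,0,1]<318] if cv2.boundingRect(k)[1]>220 else k
        (x,y),r=cv2.minEnclosingCircle(k);e=cv2.fitEllipse(k)
        z=246 if y>220 else 12
        print((x,y,r),np.round(e[0],1),np.round(e[1],1),onz(c,e[0],z))
```

```text
(249.853515625, 303.1776123046875, 61.21168518066406) [249.1 295.5] [103.4 117.4] [ 603.65509802 -322.24559429  246.        ]
(252.2418975830078, 173.35568237304688, 41.89281463623047) [252.4 172.8] [74.4 77.7] [ 610.70401593 -320.39141769   12.        ]
```

```bash
python3 -m creep '[{"dx":-2.5,"dy":2.3,"dz":40,"ax":0,"ay":0,"az":0,"claw":0.5},{"dx":-2.5,"dy":2.3,"dz":80,"ax":0,"ay":0,"az":0,"claw":0.5},{"dx":-2.5,"dy":2.3,"dz":105,"ax":0,"ay":0,"az":0,"claw":0.5},{"dx":-2.5,"dy":2.3,"dz":115,"ax":0,"ay":0,"az":0,"claw":0.5},{"dx":-2.5,"dy":2.3,"dz":115,"ax":0,"ay":0,"az":0,"claw":0.5}]'
python3 - <<'E'
from h import *
go((615.7,-320.3,56))
E
```

```text
t: 14.72
eef_pos: [616.7, -318.3, 74.6]
ee_rot: [0.074, 3.135, 0.001]
contact_force: [-0.1, 0.5, -1.6]
grip_width: 56.4
t14.72 tcp [ 616.7 -318.3   74.6] yaw0 87.3 q7 2.14 F [-0.1  0.5 -1.6] w 56.4
  dx,dy,dz [ 1.  -2.1 18.6] a [ 0.   0.3 -0. ] steps 1.0
```

```bash
python3 -m creep '[{"dx":0.8,"dy":-2,"dz":10,"ax":0,"ay":0.3,"az":0,"claw":0.5},{"dx":0.8,"dy":-2,"dz":18,"ax":0,"ay":0.3,"az":0,"claw":0.5},{"dx":0.8,"dy":-2,"dz":18,"ax":0,"ay":0.3,"az":0,"claw":0.5},{"dx":0.8,"dy":-2,"dz":18,"ax":0,"ay":0.3,"az":0,"claw":0.5}]'
python3 - <<'E'
from h import *
go((615.7,-320.3,56))
E
```

```text
t: 15.22
eef_pos: [616.1, -320.3, 56.7]
ee_rot: [0.075, 3.14, 0.001]
contact_force: [0.3, -0.6, -1.3]
grip_width: 56.0
t15.22 tcp [ 616.1 -320.3   56.7] yaw0 87.3 q7 2.15 F [ 0.3 -0.6 -1.3] w 56.0
  dx,dy,dz [ 0.4 -0.   0.7] a [ 0.   0.1 -0. ] steps 1.0
```

```bash
python3 -m creep '[{"dx":0.4,"dy":0,"dz":1.5,"ax":0,"ay":0,"az":0,"claw":0.5},{"dx":0.4,"dy":0,"dz":2,"ax":0,"ay":0,"az":0,"claw":0.5},{"dx":0.4,"dy":0,"dz":2,"ax":0,"ay":0,"az":0,"claw":0.5}]'
```

```text
t: 15.6
eef_pos: [616.2, -320.3, 56.6]
ee_rot: [0.075, 3.138, 0.001]
contact_force: [-2.3, 1.2, 7.7]
grip_width: 56.5
```

Contact has been made (Fz 7.7 N). Release and rise straight up.

```bash
python3 -m creep '[{"dx":0,"dy":0,"dz":0,"ax":0,"ay":0,"az":0,"claw":0.8},{"dx":0,"dy":0,"dz":0,"ax":0,"ay":0,"az":0,"claw":1},{"dx":0,"dy":0,"dz":0,"ax":0,"ay":0,"az":0,"claw":1},{"dx":0,"dy":0,"dz":-40,"ax":0,"ay":0,"az":0,"claw":1},{"dx":0,"dy":0,"dz":-95,"ax":0,"ay":0,"az":0,"claw":1},{"dx":0,"dy":0,"dz":-150,"ax":0,"ay":0,"az":0,"claw":1},{"dx":0,"dy":0,"dz":-180,"ax":0,"ay":0,"az":0,"claw":1}]'
python3 - <<'E'
from h import *
shot("c10")
go((520,-330,210),90)
E
```

```text
t: 16.48
eef_pos: [616.7, -321.4, 240.3]
ee_rot: [0.075, 3.134, -0.002]
contact_force: [0.2, -0.2, -0.6]
grip_width: 85.5
t16.52 tcp [ 618.1 -322.3  243.9] yaw0 87.3 q7 2.10 F [ 0.6 -0.5  3.4] w 85.5
  dx,dy,dz [ 98.  -12.3  32.8] a [-0.2  0.7 -2.7] steps 2.0
```

View pics/c10.png

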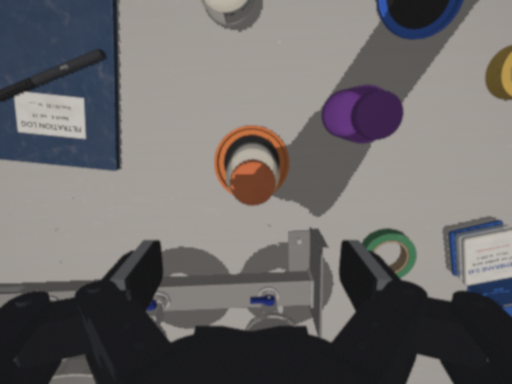

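```bash
python3 -m creep '[{"dx":50,"dy":15,"dz":10,"ax":0,"ay":0.3,"az":0,"claw":1},{"dx":86,"dy":32,"dz":20,"ax":0,"ay":0.3,"az":-2.5,"claw":1},{"dx":86,"dy":32,"dz":20,"ax":0,"ay":0.3,"az":-2.5,"claw":1},{"dx":86,"dy":32,"dz":20,"ax":0,"ay":0.3,"az":-2.5,"claw":1},{"dx":86,"dy":32,"dz":20,"ax":0,"ay":0.3,"az":-2.5,"claw":1}]'
python3 - <<'E'
from h import *
shot("c11")
go((426.5,-337,140),90)
E
```

```text
t: 17.15
eef_pos: [535.2, -286.7, 223.1]
ee_rot: [0.006, 3.134, -0.007]
contact_force: [1.0, 0.2, -0.6]
grip_width: 85.6
t17.20 tcp [ 535.1 -286.7  223. ] yaw0 89.8 q7 2.12 F [ 0.9  0.6 -0.3] w 85.3
  dx,dy,dz [109.  -50.3  82.4] a [-0.2  0.4 -0.2] steps 3.0
```

View pics/c11.png

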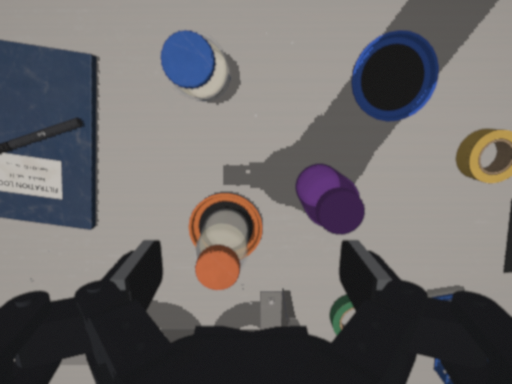

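Run:
```python
from h import *
im=cv2.imread("pics/c11.png");c=pickle.load(open("pics/c11.pkl","rb"));t=arm.camera_info("top");s=arm.camera_info("scene")
for nm,m in(("b",hsv(im,100,125,150,60)),("o",hsv(im,3,16,150,60))):
  for k in cv2.findContours(m,cv2.RETR_EXTERNAL,cv2.CHAIN_APPROX_NONE)[0]:
    if len(k)>50:
        e=cv2.fitEllipse(k);u=e[0]
        print(nm,np.round(u,1),np.round(e[1],1),"z109",np.round(onz(c,u,109)[:2],1),"z113",np.round(onz(c,u,113)[:2],1),"z12",np.round(onz(c,u,12)[:2],1))
        if nm=="b" and u[1]<100:
            a,b=((372.4,217.3),(371.2,262.5)) if u[0]<250 else ((307.6,216.5),(294.8,245))
            print("  ",tri(c,u,t,a),tri(c,u,s,b))
```

```text
b [441.6 371.1] [ 5.7 27. ] z109 [739.1 -81.6] z113 [734.9 -84.8] z12 [842.3  -4.5]
b [394.8  75.4] [79.1 91.6] z109 [ 440.6 -170.5] z113 [ 441.  -172.3] z12 [ 430.9 -127. ]
   (array([ 430.62452248, -125.36894969,    8.41803053]), np.float64(0.22275407901575553)) (array([ 430.97585626, -127.76679116,   12.71796713]), np.float64(0.8043172702607461))
b [187.4  59.2] [49.2 55.2] z109 [ 427.7 -337. ] z113 [ 428.3 -336.2] z12 [ 413.1 -356.5]
   (array([ 426.135169  , -338.88475622,   97.40270784]), np.float64(0.9545407295987342)) (array([ 427.34771329, -338.16151274,  105.31974559]), np.float64(0.8887521187552768))
o [217.4 267.5] [41.3 42. ] z109 [ 613.6 -319.6] z113 [ 611.3 -319.1] z12 [ 669.3 -332.5]
o [225.3 227. ] [62.5 66.6] z109 [ 571.5 -310.7] z113 [ 569.9 -310.3] z12 [ 611.3 -320.3]
```

```bash
python3 -m creep '[{"dx":60,"dy":-30,"dz":10,"ax":0,"ay":0.3,"az":0,"claw":1},{"dx":108.5,"dy":-50.6,"dz":30,"ax":0,"ay":0.3,"az":0,"claw":1},{"dx":108.5,"dy":-50.6,"dz":80,"ax":0,"ay":0.3,"az":0,"claw":1},{"dx":108.5,"dy":-50.6,"dz":82,"ax":0,"ay":0.3,"az":0,"claw":1},{"dx":108.5,"dy":-50.6,"dz":82,"ax":0,"ay":0.3,"az":0,"claw":1},{"dx":108.5,"dy":-50.6,"dz":82,"ax":0,"ay":0.3,"az":0,"claw":1}]'
python3 - <<'E'
from h import *
c,im=shot("c12")
m=hsv(im,100,125,150,60)
for k in cv2.findContours(m,cv2.RETR_EXTERNAL,cv2.CHAIN_APPROX_NONE)[0]:
    if len(k)>80:
        e=cv2.fitEllipse(k);u=e[0];print(np.round(u,1),np.round(e[1],1),"z109",np.round(onz(c,u,109)[:2],1))
go((427,-337.3,52),90)
E
```

```text
t: 17.95
eef_pos: [429.0, -337.8, 142.2]
ee_rot: [0.004, 3.137, -0.01]
contact_force: [0.5, 0.2, -0.0]
grip_width: 85.1
[249.1 217.1] [58.2 62.6] z109 [ 425.4 -338.7]
[470.  186.5] [ 87.  101.6] z109 [ 405.6 -204.2]
t18.00 tcp [ 428.7 -337.7  142.1] yaw0 89.9 q7 2.32 F [ 0.4  0.5 -0.9] w 85.1
  dx,dy,dz [ 2.2  0.9 90. ] a [-0.3  0.3 -0.1] steps 2.0
```

View pics/c12.png

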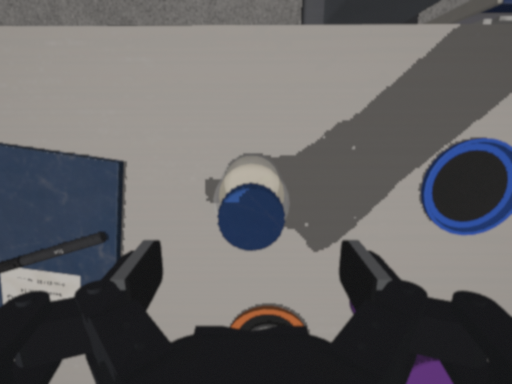

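Blue cap is centred at (249,217). Descend and grip.

```bash
python3 -m creep '[{"dx":3,"dy":0.3,"dz":45,"ax":0,"ay":0.3,"az":0,"claw":1},{"dx":3,"dy":0.3,"dz":80,"ax":0,"ay":0.3,"az":0,"claw":1},{"dx":3,"dy":0.3,"dz":90,"ax":0,"ay":0.3,"az":0,"claw":1},{"dx":3,"dy":0.3,"dz":90,"ax":0,"ay":0.3,"az":0,"claw":1},{"dx":3,"dy":0.3,"dz":90,"ax":0,"ay":0.3,"az":0,"claw":0.5},{"dx":3,"dy":0.3,"dz":90,"ax":0,"ay":0.3,"az":0,"claw":0.5},{"dx":3,"dy":0.3,"dz":90,"ax":0,"ay":0.3,"az":0,"claw":0.5},{"dx":3,"dy":0.3,"dz":90,"ax":0,"ay":0.3,"az":0,"claw":0.5}]' 35
python3 - <<'E'
from h import *
go((431,-126.8,150),90)
E
```

```text
t: 19.0
eef_pos: [427.3, -338.3, 53.9]
ee_rot: [0.004, 3.139, -0.01]
contact_force: [-0.7, 2.2, 5.7]
grip_width: 54.8
t19.00 tcp [ 427.3 -338.3   53.9] yaw0 89.9 q7 2.38 F [-0.7  2.2  5.7] w 54.8
  dx,dy,dz [ -3.3 210.9 -97.4] a [-0.4  0.1 -0.1] steps 4.0
```

```bash
python3 -m creep '[{"dx":0,"dy":0,"dz":-30,"ax":0,"ay":0,"az":0,"claw":0.5},{"dx":0,"dy":10,"dz":-70,"ax":0,"ay":0,"az":0,"claw":0.5},{"dx":-1,"dy":55,"dz":-85,"ax":0,"ay":0,"az":0,"claw":0.5},{"dx":-2,"dy":105,"dz":-85,"ax":0,"ay":0,"az":0,"claw":0.5},{"dx":-3,"dy":155,"dz":-85,"ax":0,"ay":0,"az":0,"claw":0.5},{"dx":-4,"dy":190,"dz":-85,"ax":0,"ay":0,"az":0,"claw":0.5},{"dx":-4,"dy":210.9,"dz":-85,"ax":0,"ay":0,"az":0,"claw":0.5},{"dx":-4,"dy":210.9,"dz":-85,"ax":0,"ay":0,"az":0,"claw":0.5}]'
python3 -m creep '[{"dx":0,"dy":0,"dz":0,"ax":0,"ay":0,"az":0,"claw":0.5},{"dx":0,"dy":0,"dz":0,"ax":0,"ay":0,"az":0,"claw":0.5}]'
python3 - <<'E'
from h import *
c,im=shot("c13")
m=hsv(im,100,125,150,50);s=arm.get_state()
for k in cv2.findContours(m,cv2.RETR_EXTERNAL,cv2.CHAIN_APPROX_NONE)[0]:
    if len(k)>80:
        (x,y),r=cv2.minEnclosingCircle(k);print((x,y,r),cv2.boundingRect(k),onz(c,(x,y),109+s["eef_pos"][2]-53.9),"z12",onz(c,(x,y),12))
go((432,-126.8,75),90)
E
```

```text
t: 20.0
eef_pos: [431.7, -125.3, 137.9]
ee_rot: [-0.002, 3.139, -0.009]
contact_force: [0.4, -1.0, -1.5]
grip_width: 55.0
t: 20.25
eef_pos: [431.6, -126.4, 138.1]
ee_rot: [0.001, 3.139, -0.01]
contact_force: [0.6, 0.8, -1.9]
grip_width: 54.9
(244.9269561767578, 304.3209533691406, 60.21657943725586) (185, 245, 120, 88) [ 427.38559812 -127.78366114  193.11480536] z12 [ 559.46470235 -133.1402521    12.        ]
(251.3219451904297, 184.81008911132812, 49.46898651123047) (202, 137, 99, 71) [ 385.12479014 -125.5766749   193.11480536] z12 [ 430.03891858 -126.38124919   12.        ]
t20.30 tcp [ 431.6 -126.4  138. ] yaw0 90.0 q7 1.82 F [-0.1 -0.3 -2.9] w 54.6
  dx,dy,dz [-0.2 -0.  63. ] a [-0.3  0.2 -0. ] steps 2.0
```

View pics/c13.png

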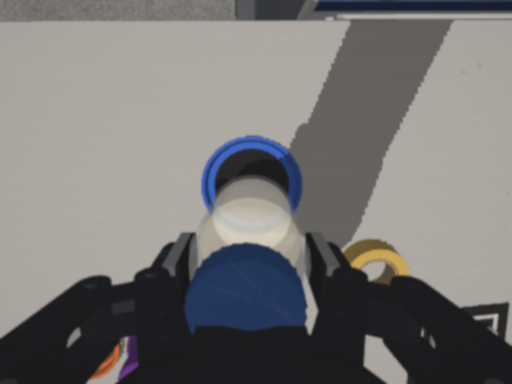

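```bash
python3 -m creep '[{"dx":-2.6,"dy":0.5,"dz":40,"ax":0,"ay":0,"az":0,"claw":0.5},{"dx":-2.6,"dy":0.5,"dz":65,"ax":0,"ay":0,"az":0,"claw":0.5},{"dx":-2.6,"dy":0.5,"dz":77,"ax":0,"ay":0.2,"az":0,"claw":0.5},{"dx":-2.6,"dy":0.5,"dz":79.5,"ax":0,"ay":0.2,"az":0,"claw":0.5},{"dx":-2.6,"dy":0.5,"dz":80,"ax":0,"ay":0.2,"az":0,"claw":0.5},{"dx":-2.6,"dy":0.5,"dz":80,"ax":0,"ay":0.2,"az":0,"claw":0.5}]'
python3 - <<'E'
from h import *
go((434.2,-125.8,57),90)
E
```

```text
t: 21.05
eef_pos: [435.2, -126.5, 58.8]
ee_rot: [0.001, 3.14, -0.01]
contact_force: [-0.9, 0.2, -3.6]
grip_width: 54.5
t21.05 tcp [ 435.2 -126.5   58.8] yaw0 89.9 q7 1.90 F [-0.9  0.2 -3.6] w 54.5
  dx,dy,dz [1.  0.7 1.8] a [-0.4  0.1 -0.1] steps 1.0
```

```bash
python3 -m creep '[{"dx":0.8,"dy":0.5,"dz":1.5,"ax":0,"ay":0,"az":0,"claw":0.5},{"dx":0.8,"dy":0.5,"dz":2.5,"ax":0,"ay":0,"az":0,"claw":0.5},{"dx":0.8,"dy":0.5,"dz":2.5,"ax":0,"ay":0,"az":0,"claw":0.5}]'
```

```text
t: 21.42
eef_pos: [435.5, -126.1, 57.9]
ee_rot: [0.002, 3.138, -0.009]
contact_force: [-2.4, 1.6, 10.8]
grip_width: 55.0
```

Contact (10.8 N). Release and rise.

```bash
python3 -m creep '[{"dx":0,"dy":0,"dz":0,"ax":0,"ay":0,"az":0,"claw":0.8},{"dx":0,"dy":0,"dz":0,"ax":0,"ay":0,"az":0,"claw":1},{"dx":0,"dy":0,"dz":0,"ax":0,"ay":0,"az":0,"claw":1},{"dx":0,"dy":0,"dz":-40,"ax":0,"ay":0,"az":0,"claw":1},{"dx":0,"dy":0,"dz":-95,"ax":0,"ay":0,"az":0,"claw":1},{"dx":0,"dy":0,"dz":-150,"ax":0,"ay":0,"az":0,"claw":1},{"dx":0,"dy":0,"dz":-200,"ax":0,"ay":0,"az":0,"claw":1}]'
python3 -m creep '[{"dx":-60,"dy":60,"dz":0,"ax":0,"ay":0,"az":0,"claw":1},{"dx":-120,"dy":120,"dz":0,"ax":0,"ay":0,"az":0,"claw":1},{"dx":-140,"dy":180,"dz":0,"ax":0,"ay":0,"az":0,"claw":1},{"dx":-140,"dy":230,"dz":0,"ax":0,"ay":0,"az":0,"claw":1},{"dx":-140,"dy":230,"dz":0,"ax":0,"ay":0,"az":0,"claw":1},{"dx":-140,"dy":230,"dz":0,"ax":0,"ay":0,"az":0,"claw":1},{"dx":-140,"dy":230,"dz":0,"ax":0,"ay":0,"az":0,"claw":1}]'
python3 - <<'E'
from h import *
shot("d1");cv2.imwrite("pics/d1_top.png",arm.capture("top"));cv2.imwrite("pics/d1_scene.png",arm.capture("scene"))
t=cv2.imread("pics/d1_top.png");cv2.imwrite("pics/d1_topc.png",cv2.resize(t[100:240,130:395],None,fx=3,fy=3,interpolation=cv2.INTER_CUBIC))
E
```

```text
t: 22.3
eef_pos: [434.8, -125.0, 259.8]
ee_rot: [0.002, 3.138, -0.009]
contact_force: [0.9, -0.4, 0.3]
grip_width: 85.2
t: 23.18
eef_pos: [574.8, 102.8, 258.8]
ee_rot: [0.005, 3.138, -0.011]
contact_force: [0.1, -0.4, 0.6]
grip_width: 85.2
```

View pics/d1.png

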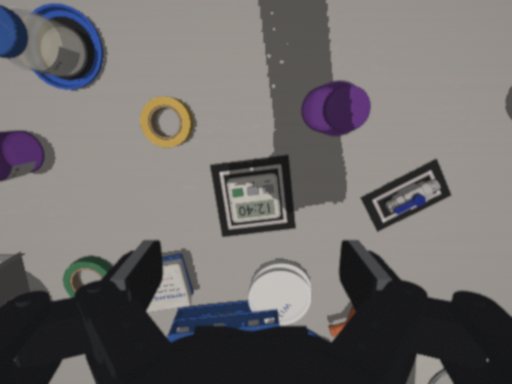

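View pics/d1_topc.png

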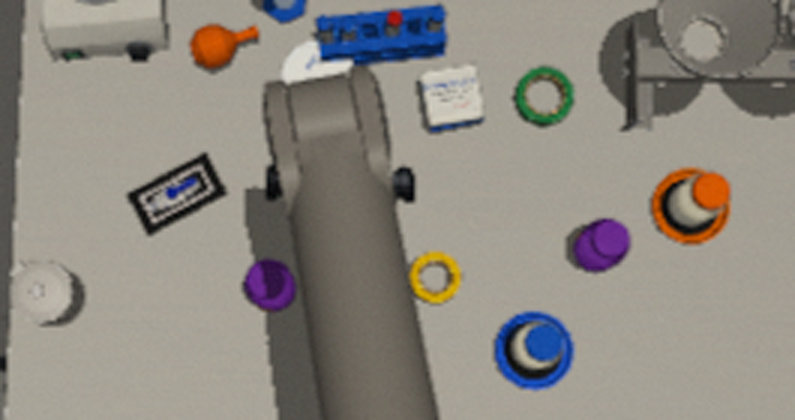

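View pics/d1_scene.png

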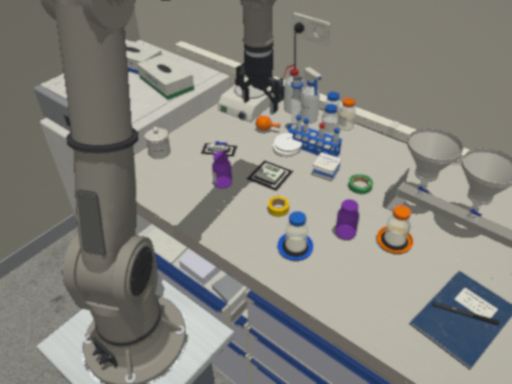

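Run:
```python
from h import *
A=cv2.imread("pics/d1_scene.png");B=cv2.imread("pics/d1_top.png");W=cv2.imread("pics/d1.png");c=pickle.load(open("pics/d1.pkl","rb"))
s=arm.camera_info("scene");t=arm.camera_info("top")
def near(im,h,u,r):
    m=hsv(im,*h);q=np.zeros_like(m);cv2.circle(q,u,r,255,-1);b=max(blobs(m&q),key=lambda b:b[1]);return b[0],b[1]
for nm,h,us,ut in(("orange",(3,16,150),(401,212),(367,163)),("blue",(100,122,120),(297,219),(311,215))):
    a=near(A,h,us,11);b=near(B,h,ut,6);p,e=tri(s,a[0],t,b[0]);print(nm,a,b,np.round(p,1),"gap %.1f"%e)
print("tape",near(A,(20,32,150),(278,206),20),near(B,(20,32,150),(274,192),15))
g=cv2.cvtColor(W,cv2.COLOR_BGR2GRAY)
def roi(x0,y0,x1,y1):
    q=np.zeros_like(g);q[y0:y1,x0:x1]=255;return q
def rect(mask,z,name):
    k=np.vstack([k for k in cv2.findContours(mask,cv2.RETR_EXTERNAL,cv2.CHAIN_APPROX_NONE)[0] if len(k)>12])
    P=np.array([onz(c,q[0],z)[:2] for q in k],np.float32);r=cv2.minAreaRect(P);print(name,[np.round(x,1) for x in r])
rect(cv2.inRange(g,0,55)&roi(205,150,300,240),3,"sqpad");rect(cv2.inRange(g,170,255)&roi(229,172,278,219),20,"timer")
rect(cv2.inRange(g,0,55)&roi(355,155,455,235),3,"longpad")
cv2.imwrite("pics/d1v.png",cv2.resize(W[145:245,350:460],None,fx=6,fy=6,interpolation=cv2.INTER_CUBIC))
m=hsv(W,110,130,120,40)&roi(380,170,445,220);ys,xs=np.nonzero(m);P=np.array([onz(c,(x,y),34)[:2] for x,y in zip(xs,ys)]);w,v=np.linalg.eigh(np.cov(P.T));print("lever",P.mean(0),np.degrees(np.arctan2(v[1,1],v[0,1])))
```

```text
orange ((np.float64(401.6), np.float64(212.0)), 195) ((np.float64(366.8), np.float64(163.2)), 108) [ 614.2 -320.6  108.4] gap 1.9
blue ((np.float64(297.1), np.float64(218.3)), 177) ((np.float64(311.0), np.float64(214.4)), 100) [ 434.1 -126.4  108.5] gap 3.4
tape ((np.float64(278.0), np.float64(206.4)), 234) ((np.float64(274.6), np.float64(192.1)), 140)
sqpad [array([622.2, 105.7]), array([105.3, 105.6]), np.float64(7.3)]
timer [array([621.8, 104.8]), array([48.3, 62. ]), np.float64(4.5)]
longpad [array([621.7, 316.7]), array([ 56.1, 108.6]), np.float64(29.6)]
lever [622.79959283 308.98419362] 116.03012541528973
```

View pics/d1v.png

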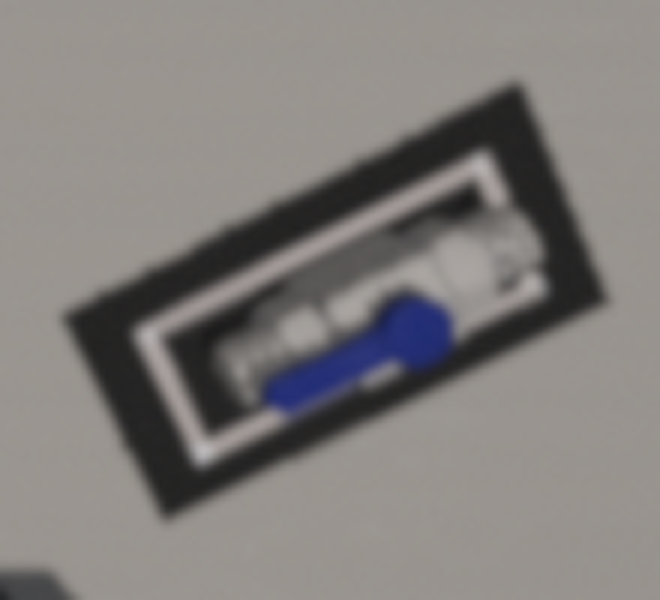

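Run:
```python
from h import *
c=pickle.load(open("pics/d1.pkl","rb"));c4=pickle.load(open("pics/c4.pkl","rb"))
f=lambda x,y:(350+x/6,145+y/6)
print(onz(c,f(415,322),34)); a=onz(c,f(232,375),15);b=onz(c,f(525,240),15);print(a,b,(a+b)/2,np.linalg.norm(a-b))
im=cv2.imread("pics/c4.png");cv2.imwrite("pics/c4v.png",cv2.resize(im[185:270,335:445],None,fx=6,fy=6,interpolation=cv2.INTER_CUBIC))
```

```text
[616.37765743 318.21401445  34.        ]
[634.62355419 289.66708479  15.        ] [603.02879008 350.79183544  15.        ] [618.82617213 320.22946011  15.        ] 68.80744335802646
```

View pics/c4v.png

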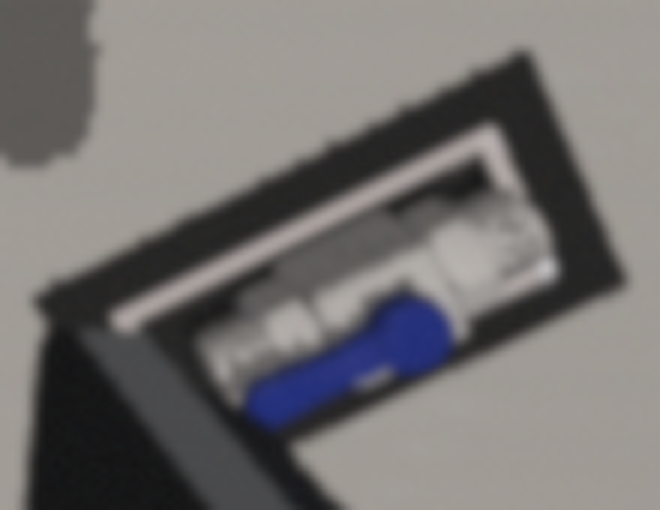

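Both readings put the valve about 4–5 mm off centre, inside the 12 mm. That view is slanted, so I'll check once from straight above.

```bash
python3 -m creep '[{"dx":-50,"dy":50,"dz":0,"ax":0,"ay":0,"az":0,"claw":1},{"dx":-80,"dy":100,"dz":0,"ax":0,"ay":0,"az":0,"claw":1},{"dx":-80,"dy":150,"dz":0,"ax":0,"ay":0,"az":0,"claw":1},{"dx":-80,"dy":200,"dz":0,"ax":0,"ay":0,"az":0,"claw":1},{"dx":-80,"dy":215,"dz":0,"ax":0,"ay":0,"az":0,"claw":1},{"dx":-80,"dy":215,"dz":0,"ax":0,"ay":0,"az":0,"claw":1}]'
python3 - <<'E'
from h import *
c,im=shot("d2")
u=proj(c,(621.6,317.2,3)).astype(int);print(u)
x,y=u[0]-50,u[1]-45
cv2.imwrite("pics/d2v.png",cv2.resize(im[y:y+90,x:x+100],None,fx=6,fy=6,interpolation=cv2.INTER_CUBIC));print(x,y)
E
```

```text
t: 24.08
eef_pos: [655.7, 317.2, 257.9]
ee_rot: [0.006, 3.138, -0.011]
contact_force: [-0.9, -1.1, -0.0]
grip_width: 85.5
[251 137]
201 92
```

View pics/d2v.png

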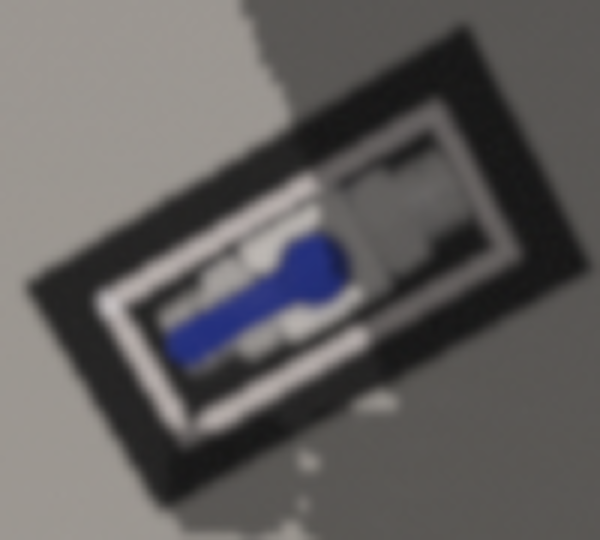

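From straight above the valve lies about 3 mm off the outline's centre and along it. The arm is clear of everything, so I'm handing in.

Run:
```python
from cell import arm
print(arm.sign_off())
```

```text
the job is handed in; nothing more can be done
None
```

I put all four items in their marked places and handed the job in at about 24 s of the 112 s. No verdict is reported, so what follows are my own last measurements.

| Item | Place | Off centre | Angle off |
|---|---|---|---|
| Orange-capped bottle | orange saucer | about 1–2 mm, upright | – |
| Blue-capped bottle | blue saucer | about 3 mm, upright | – |
| Timer, face up | square pad | about 1–2 mm | at most 3° |
| Ball valve, lever up | long pad | about 3–5 mm | 2–3° |

- **Valve:** two slanted readings gave about 4–5 mm off centre, and a look from straight above gave about 3 mm. All are inside the 12 mm limit.
- **Bottles:** the wrist camera and the fixed cameras disagreed by 2–4 mm along x, as their calibration allows. This left margin inside the 12 mm limit.
- **Timer:** its last view gave a poor outline, only 48 × 62 mm. Before that a clean outline had read 0.4° off the pad, so the 3° is the upper bound.
- **Tape roll and jar:** the tape roll sits at the same pixels as at the start. The jar looked unmoved in the pictures, but I did not measure it.
- **Other checks:** the purple bottles were not touched. The gripper was open and well clear of everything at hand-in.

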